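# Gauge the brass bush in the bench caliper

### The arm

A 6-joint arm with a two-finger parallel gripper is mounted at the origin on the work surface. World frame = base frame: x ahead of the robot, y to its left, z up, the work surface at z = 0. Lengths are in m, angles in degrees, forces in N, time in s.
With the tool pointing down it reaches from about 0.375 to 0.9 m from the base axis. Payload 3.1 kg.
Tool frame: the origin (TCP) lies on the centre line of the jaws, within the pads' length; the fingertips stand 25 mm ahead of it and the grasp point (between the pads) lies 6 mm ahead of it; z points along the fingers, y is the line along which they close (so a half turn about z gives the same grasp; the last joint's range is limited). The gripper opens to 87 mm and grips with 3 to 60 N. Pads are 19 mm wide; open, the fingers measure 117 mm over their backs; the gripper's body (75 mm by 190 mm) begins 51 mm behind the grasp point.
Start: joints at [-78.925, 30.224, 82.088, -0, 67.689, -10.227], TCP at [0.227, -0.582, 0.223] pointing down, gripper open.
Joint ranges: [-176.69, 176.69], [-43.24, 126.21], [12.49, 139.97], [-82, 262], [0, 151.66], [-163.58, 163.58]. Speed limits (degrees/s): [159.86, 159.86, 180, 180, 180, 180].

### API

Orientations are given as a 3x3 rotation matrix whose columns are the frame's x, y, z axes.
In Python, from rig import * gives the robot as it stands.
- The arm moves only by the tool step_arm, never from a script. Its argument "steps" is a list of rows, each a list of 7 numbers: the shift along the tool's x, y, z normalised to -1 to 1, where 1 is 0.3 m, then the turn, a rotation vector about the tool's x, y, z normalised to -1 to 1, where 1 is 45 degrees, then the gripper's target within -1 to 1 (shut at 1, half-way at 0, fully open at -1). A call has 1 to 8 rows; each row is the pose to reach, as a shift and turn from the pose commanded when the call began, along the tool's axes at that moment; what a row does not reach only later rows make up. A row lasts 1/12 s, in which the tool goes at most 41.7 mm and 7.16 degrees, less where a joint would pass 70% of its speed; a pose out of reach is approached as far as the arm can. A call with a number of a shift or a turn outside -1 to 1 is refused whole. A call with a gripper value outside its range is refused whole. The fingers move at their own pace and stop on an object; the grip force is fixed at half the most. Time passes only in rows, so rows that repeat a pose let the fingers close. It gives the time, the measured TCP pose, the force, the opening and the grip force at its end, in the units of the state.
- read_state(): the state, without advancing time (a new reading comes with each control period).
- capture(name): name is "scene" or "top"; returns a dict with "image" (420x560x3 uint8, red, green, blue), "vertical_fov" (degrees; the focal length in pixels is half the picture's height over the tangent of half this angle, whatever the lens; pixels are square), "cx", "cy" (the principal point, pixels), "k1" (the pictures are not rectified: a ray, as slopes to the right and down, at radius r is drawn at 1 + k1 r^2 times it, then the intrinsics apply), "world_from_camera" (4x4, takes a point from camera to world coordinates). Camera axes: x right, y down, z forward; pixel columns grow to the right and rows downward; lengths in m; the calibration is good to about 2 mm. A picture is of the moment at which its call begins. There is no depth.
- hand_in(): hands the job in; it is judged then, once.
The state is a dict: "time_s": time; "joint_positions": joint angles; "qvel": joint speeds; "tau": joint torques, N m; "position": TCP position; "tcp_rot": TCP orientation; "force": force on the tool from outside, world axes, zero at the start; "moment": the same for the moment, N m; "opening": opening from 0.0 (shut) to 1.0 (fully open); "grasp_force": force on a finger pad.
Only numpy, scipy, OpenCV 4.12 (cv2) and the standard library are available. Lean on these libraries where they do the work, as an engineer would, in place of code of your own. Each camera call takes 0.05 s, during which the arm holds its last target. There are 200 camera calls.

### The job

Stand the brass bush upright on the bench caliper between its open jaws and let go of it. Then slide the jaw with the red grip shut until it presses lightly on the bush and the bush sits snug between both jaws; let go and leave it like that.

Things in the scene. Friction and masses are not known exactly. Their poses are not given: they have to be found in the camera images.
- brass_center (a point): Centre (half-way up) of the loose brass-yellow bush: a plain upright cylinder, 30 mm in diameter, 40 mm tall, about 180 g, with a black bore mark on top, standing on the bench. A steel-grey and a black bush of the same size stand near it: they are not wanted.
- seat (a point): Spot for the bush on the fixed caliper's dark floor (14 mm above the bench, 110 mm wide), mid-jaw, 35 mm from the fixed jaw's face. Axes: y along the caliper, from the fixed to the sliding jaw (opening); x across, to a low beam (from x = 54 mm, its top 22 mm above the bench); z up. Steel jaws: 22 mm thick in y, tops 56 mm above the bench, faces square to y, from x = -30 mm to the beam.
- jaw_grip (a point): Point in the red grip on top of the sliding jaw, mid-jaw, 76 mm above the bench. The grip is a block 24 mm across the caliper (x) and 20 mm along it (y), from 56 to 92 mm above the bench, turned like seat. It moves with the jaw; its centre lies 11 mm behind the jaw's face.
- jaw (a joint): Gap between the jaw faces in m: 0 shut, at most 0.12, at the start 0.08 to 0.11. The jaw slides with 1.5 N friction and stays where it is left. About 0.030 with the bush snug between both jaws; a bush clear of the fixed jaw is pushed along the floor by the closing jaw (1 to 3 N) until it meets it. Lightly: 5 to 30 N; over 80 N is too much.
There are look-alikes about, which are no part of the job. Of the things that look like the part that bears brass_center, the middle-sized one is meant.

How it is judged:
By the outcome, as a careful person would: the job done as asked, in the order asked, and still so for the second after the job is handed in, with the robot touching nothing.
It also fails if it takes over 42 s, if anything falls off the work surface, if the arm or the gripper's body presses on something with over 40 N, if the wrist force passes 120 N, or if a joint passes its speed limit or range.

## Working session

There is one attempt and no reset: what is moved stays moved. The work goes in short steps, Python scripts to look and compute and a tool call to move; the robot and the scene stay as the last step left them, time stands still between calls to the robot, and variables do not carry over. Pictures are saved under pics/ and viewed, at most 10 in all, crops included, and the job is handed in when it is done.

Besides the shell and the picture viewer there is one more tool, called as name(argument=value, ...) on one line, values as JSON. step_arm: Moves the arm, as the interface text tells. Scaled input: -1 to 1 covers 0.3 m each way for a shift and 45 degrees each way for a turn. Its arguments: {"type":"object","properties":{"steps":{"type":"array"}},"required":["steps"]}

```bash
mkdir -p pics; ls
python3 - <<'E'
from rig import *
import cv2,pickle
for n in("scene","top"):
    c=capture(n); pickle.dump(c,open(f"{n}0.pkl","wb"))
    cv2.imwrite(f"pics/{n}0.png",c["image"][:,:,::-1])
    print(n,c["vertical_fov"],c["cx"],c["cy"],c["k1"],c["world_from_camera"].round(3).tolist())
s=read_state();print(s)
E
```

```text
pics
scene 48.25510452295119 285.3498617884644 204.42592823799146 0.03815881393681494 [[0.289, 0.604, -0.743, 1.076], [0.957, -0.167, 0.237, -0.259], [0.019, -0.779, -0.626, 0.547], [0.0, 0.0, 0.0, 1.0]]
top 42.96302903119555 274.32674762913433 209.04723317243216 -0.2017844703572623 [[-0.02, -0.993, 0.116, 0.443], [-1.0, 0.02, 0.005, -0.072], [-0.007, -0.116, -0.993, 0.947], [0.0, 0.0, 0.0, 1.0]]
{'time_s': 0.1, 'joint_positions': array([-7.89275807e+01,  3.02734201e+01,  8.21477666e+01, -6.87783656e-04,
        6.76891623e+01, -1.02280545e+01]), 'qvel': array([-0.10238124, -0.26077351, -0.08609398,  0.00475422, -0.11352851,
        0.03094163]), 'tau': array([-2.89007667e-04, -4.40986097e+01, -1.77149820e+01,  6.33824011e-02,
        5.33474749e-02, -3.87099487e-05]), 'position': array([ 0.22692748, -0.58165535,  0.22197893]), 'tcp_rot': array([[ 9.31686627e-01,  3.63262829e-01, -3.80776972e-04],
       [ 3.63262878e-01, -9.31684773e-01,  1.88796803e-03],
       [ 3.31064500e-04, -1.89731670e-03, -9.99998145e-01]]), 'force': array([-0.44673758, -0.6275703 ,  0.63702513]), 'moment': array([-0.03224982,  0.06037564,  0.00233311]), 'grasp_force': 0.0, 'opening': 1.0015579626464257}
```

View pics/scene0.png

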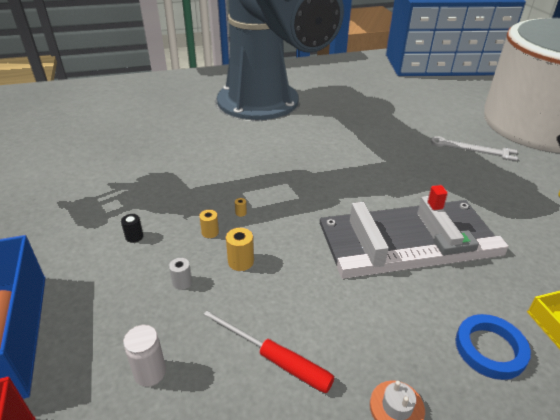

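View pics/top0.png

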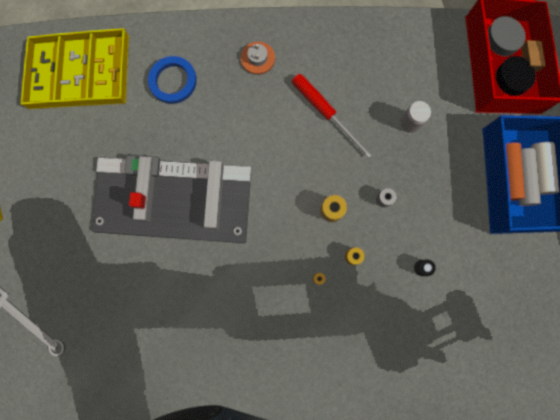

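Scene view: brass bushes at (240,249) large, (209,224) middle and (240,207) small. In the top view they are at (334,207), (356,256) and (320,279). The middle one fits, as it matches the steel and black bushes in size. The caliper is at about (420,235) in scene and (170,200) in top, with the red grip on the left (+y) jaw.

```bash
cat > h.py <<'E'
import numpy as np,cv2,pickle
def ray(c,px):
    H,W=c["image"].shape[:2]; f=H/2/np.tan(np.radians(c["vertical_fov"]/2))
    K=np.array([[f,0,c["cx"]],[0,f,c["cy"]],[0,0,1]])
    d=cv2.undistortPoints(np.array(px,float).reshape(-1,1,2),K,np.array([c["k1"],0,0,0.]))[:,0]
    T=np.array(c["world_from_camera"]); v=np.c_[d,np.ones(len(d))]@T[:3,:3].T
    return T[:3,3],v
def plane(c,px,z):
    o,v=ray(c,px); return o+v*((z-o[2])/v[:,2])[:,None]
def tri(c1,p1,c2,p2):
    A=np.zeros((3,3));b=np.zeros(3);R=[]
    for c,p in((c1,p1),(c2,p2)):
        o,v=ray(c,[p]);u=v[0]/np.linalg.norm(v[0]);P=np.eye(3)-np.outer(u,u);A+=P;b+=P@o;R.append((P,o))
    x=np.linalg.solve(A,b); return x,[round(float(np.linalg.norm(P@(x-o)))*1e3,2) for P,o in R]
def blobs(m,amin=15):
    n,l,s,ce=cv2.connectedComponentsWithStats(m.astype(np.uint8)); return [(s[i].tolist(),ce[i].round(1).tolist()) for i in range(1,n) if s[i,4]>=amin]
E
python3 - <<'E'
from h import *
S=pickle.load(open("scene0.pkl","rb"));T=pickle.load(open("top0.pkl","rb"))
for n,c in(("scene",S),("top",T)):
    h=cv2.cvtColor(c["image"],cv2.COLOR_RGB2HSV);H,s,v=cv2.split(h)
    print(n,"brass",[b for b in blobs((H>15)&(H<26)&(s>130)&(v>60))])
    print(n,"red",[b for b in blobs(((H<5)|(H>175))&(s>170)&(v>60))])
def crop(c,x,y,w,h,W,Hh):return cv2.resize(c["image"][y:y+h,x:x+w,::-1],(W,Hh),interpolation=cv2.INTER_CUBIC)
a=np.hstack([crop(T,85,145,175,105,500,300),crop(T,300,180,100,120,250,300)])
b=np.hstack([crop(S,315,175,200,105,570,300),crop(S,190,190,70,90,180,300)[:,:180]])
b=b[:,:750]
cv2.imwrite("pics/crop0.png",np.vstack([a,b]))
E
```

```text
scene brass [([235, 198, 11, 18, 167], [240.3, 206.7]), ([200, 210, 18, 28, 408], [208.8, 223.6]), ([226, 228, 27, 43, 947], [239.6, 249.3]), ([540, 294, 20, 18, 219], [552.2, 301.7]), ([527, 298, 33, 51, 624], [545.2, 320.4])]
scene red [([429, 185, 18, 24, 334], [437.1, 196.7]), ([260, 340, 74, 53, 1495], [297.6, 365.7]), ([0, 377, 35, 43, 934], [11.9, 402.6])]
top brass [([89, 31, 32, 66, 655], [108.6, 59.3]), ([98, 32, 30, 73, 291], [120.8, 76.1]), ([56, 34, 32, 65, 334], [68.3, 54.7]), ([23, 37, 34, 64, 398], [33.6, 61.7]), ([527, 42, 17, 25, 228], [534.5, 52.7]), ([82, 64, 5, 34, 85], [83.5, 81.3]), ([99, 64, 4, 9, 34], [100.5, 68.0]), ([51, 71, 3, 28, 37], [51.8, 84.0]), ([96, 81, 10, 4, 29], [100.7, 82.1]), ([23, 101, 65, 8, 190], [54.1, 104.2]), ([89, 101, 8, 4, 19], [92.1, 101.8]), ([321, 195, 26, 26, 439], [333.4, 207.6]), ([0, 209, 3, 12, 20], [0.4, 215.2]), ([345, 247, 19, 18, 238], [354.3, 255.8]), ([313, 273, 12, 12, 105], [318.6, 278.2])]
top red [([466, 0, 94, 114, 6333], [511.3, 57.8]), ([292, 74, 44, 45, 654], [313.1, 95.6]), ([129, 192, 16, 16, 203], [136.2, 199.6])]
```

View pics/crop0.png

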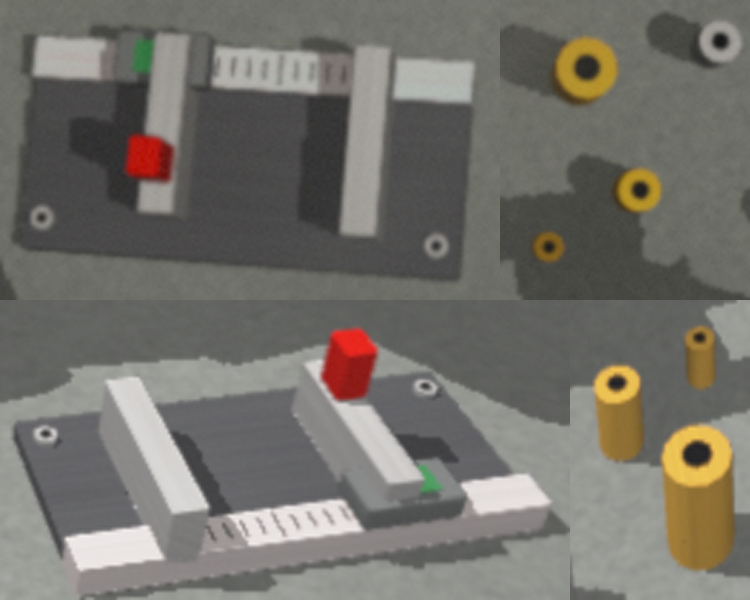

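The crop confirms the middle brass bush at scene (208,215) and top (356,256), with its bore mark visible. The jaw top edges are clear in both views.

Run:
```python
from h import *
S=pickle.load(open("scene0.pkl","rb"));T=pickle.load(open("top0.pkl","rb"))
tp=lambda x,y:(85+(x+.5)/2.857-.5,145+(y+.5)/2.857-.5)
sp=lambda x,y:(315+(x+.5)/2.85-.5,175+(y-300+.5)/2.857-.5)
# bore mark: darkest pixels near the brass top
def bore(c,x,y,r=4):
    g=cv2.cvtColor(c["image"],cv2.COLOR_RGB2GRAY)[y-r:y+r+1,x-r:x+r+1].astype(float)
    w=np.clip(90-g,0,None);Y,X=np.mgrid[-r:r+1,-r:r+1];return (x+(w*X).sum()/w.sum(),y+(w*Y).sum()/w.sum())
a,b=bore(S,208,215),bore(T,356,256);print("bore",a,b,"top of bush",tri(S,a,T,b),plane(T,[b],.04))
P={"fix_inner_far":((207,512),(357,46)),"fix_inner_near":((137,378),(340,233)),"fix_outer_far":((170,515),(392,48)),"fix_outer_near":((105,380),(378,236)),
"sl_back_far(beam)":((424,481),(188,33))}
for k,(s,t) in P.items():
    x,e=tri(S,sp(*s),T,tp(*t));print(k,x.round(4),e,"planeT",plane(T,[tp(*t)],.056)[0].round(4),"planeS",plane(S,[sp(*s)],.056)[0].round(4))
G=[plane(T,[tp(*q)],.056)[0].round(4) for q in((188,33),(155,33),(139,211),(172,213))];print("slider top far in,far out,near out,near in",G)
# grip top face: scene crop corners
g=[(328,335),(352,328),(377,345),(352,352)]
print("grip top S",plane(S,[np.mean([sp(*q) for q in g],0)],.092))
h=cv2.cvtColor(T["image"],cv2.COLOR_RGB2HSV);m=((h[...,0]<5)|(h[...,0]>175))&(h[...,1]>170)&(h[...,2]>60);
ys,xs=np.where(m[185:215,120:150]);print("grip T mean", plane(T,[(xs.mean()+120,ys.mean()+185)],.08))
```

```text
bore (np.float64(207.6943661971831), np.float64(214.41267605633803)) (np.float64(355.61738484398217), np.float64(255.53640416047548)) top of bush (array([ 0.46692591, -0.20212628,  0.04145764]), [1.47, 1.47]) [[ 0.46666493 -0.2037966   0.04      ]]
fix_inner_far [0.6338 0.0434 0.0531] [1.2, 1.2] planeT [0.6326 0.0419 0.056 ] planeS [0.6366 0.0429 0.056 ]
fix_inner_near [0.5212 0.0536 0.055 ] [1.07, 1.07] planeT [0.5206 0.0525 0.056 ] planeS [0.5225 0.0541 0.056 ]
fix_outer_far [0.6318 0.0224 0.0546] [1.47, 1.47] planeT [0.6309 0.0209 0.056 ] planeS [0.6334 0.0231 0.056 ]
fix_outer_near [0.5193 0.0322 0.0566] [2.44, 2.44] planeT [0.5185 0.03   0.056 ] planeS [0.5192 0.035  0.056 ]
sl_back_far(beam) [0.6479 0.1529 0.06  ] [9.73, 9.73] planeT [0.6436 0.1451 0.056 ] planeS [0.6464 0.167  0.056 ]
slider top far in,far out,near out,near in [array([0.6436, 0.1451, 0.056 ]), array([0.6442, 0.1656, 0.056 ]), array([0.536 , 0.1739, 0.056 ]), array([0.5344, 0.1536, 0.056 ])]
grip top S [[0.56387318 0.1640153  0.092     ]]
grip T mean [[0.56502027 0.16267118 0.08      ]]
```

step_arm(steps=[[0.8, -0.59, 0, 0, 0, -0.6, -0.3], [0.8, -0.59, 0, 0, 0, -0.6, -0.3], [0.8, -0.59, 0, 0, 0, -0.6, -0.3], [0.8, -0.59, 0, 0, 0, -1, -0.3], [0.8, -0.59, 0, 0, 0, -1, -0.3], [0.8, -0.59, 0, 0, 0, -1, -0.3], [0.8, -0.59, 0, 0, 0, -1, -0.3], [0.8, -0.59, 0, 0, 0, -1, -0.3]])

```text
time_s: 0.77
position: [0.3878, -0.3235, 0.2224]
tcp_rot: [[0.396, 0.918, -0.001], [0.918, -0.396, 0.005], [0.005, -0.003, -1.0]]
force: [-0.3, 0.5, -0.2]
opening: 0.656
grasp_force: 0.0
```

```bash
cat > go.py <<'E'
import sys,numpy as np
from rig import *
from scipy.spatial.transform import Rotation as Ro
# usage: go.py x y z yaw(deg of tool y axis)  -> row numbers
x,y,z,a=map(float,sys.argv[1:5]);s=read_state();R=s["tcp_rot"];p=s["position"]
c,d=np.cos(np.radians(a)),np.sin(np.radians(a));Y=np.array([c,d,0]);Z=np.array([0,0,-1.]);X=np.cross(Y,Z)
print("shift",(R.T@(np.array([x,y,z])-p)/.3).round(3),"turn",(Ro.from_matrix(R.T@np.c_[X,Y,Z]).as_rotvec(degrees=True)/45).round(3))
print("t",round(s["time_s"],2),"p",p.round(4),"yaw",np.degrees(np.arctan2(R[1,1],R[0,1])).round(2),"F",s["force"].round(1),"open",round(s["opening"],3),"gf",round(s["grasp_force"],1))
E
python3 - <<'E'
from h import *
T=pickle.load(open("top0.pkl","rb"))
tp=lambda x,y:(85+(x+.5)/2.857-.5,145+(y+.5)/2.857-.5)
q=plane(T,[tp(15,245),tp(460,278),tp(30,78),tp(470,102)],.014);print(q.round(4))
for i,j in((0,1),(2,3)):
    d=q[i]-q[j];print(np.degrees(np.arctan2(d[0],d[1])))
E
python3 go.py 0.467 -0.203 0.12 -5.5
```

```text
[[ 0.5202  0.2665  0.014 ]
 [ 0.4952 -0.0155  0.014 ]
 [ 0.6271  0.2589  0.014 ]
 [ 0.6044 -0.0232  0.014 ]]
5.068290603124589
4.598618340731722
shift [0.472 0.084 0.343] turn [-0.003 -0.006 -0.397]
t 0.77 p [ 0.3878 -0.3235  0.2224] yaw -23.36 F [-0.3  0.5 -0.2] open 0.656 gf 0.0
```

step_arm(steps=[[0.472, 0.084, 0.343, 0, 0, -0.39, -0.3], [0.472, 0.084, 0.343, 0, 0, -0.39, -0.3], [0.472, 0.084, 0.343, 0, 0, -0.39, -0.3], [0.472, 0.084, 0.343, 0, 0, -0.41, -0.3], [0.472, 0.084, 0.343, 0, 0, -0.41, -0.3], [0.472, 0.084, 0.343, 0, 0, -0.41, -0.3], [0.472, 0.084, 0.343, 0, 0, -0.41, -0.3], [0.472, 0.084, 0.343, 0, 0, -0.41, -0.3]])

```text
time_s: 1.43
position: [0.4667, -0.2123, 0.1207]
tcp_rot: [[0.093, 0.996, 0.001], [0.996, -0.093, -0.002], [-0.001, 0.002, -1.0]]
force: [0.3, -0.3, 0.6]
opening: 0.651
grasp_force: 0.0
```

```bash
python3 go.py 0.467 -0.203 0.034 -5;python3 - <<'E'
from rig import *
import cv2,pickle
import numpy as np
o=[]
for n,x,y in(("scene",120,120),("top",290,190)):
    c=capture(n);o.append(cv2.resize(c["image"][y:y+140,x:x+140,::-1],(400,400)))
cv2.imwrite("pics/app.png",np.hstack(o))
E
```

```text
shift [ 0.031 -0.002  0.289] turn [ 0.002  0.002 -0.007]
t 1.43 p [ 0.4667 -0.2123  0.1207] yaw -5.31 F [ 0.3 -0.3  0.6] open 0.651 gf 0.0
```

View pics/app.png

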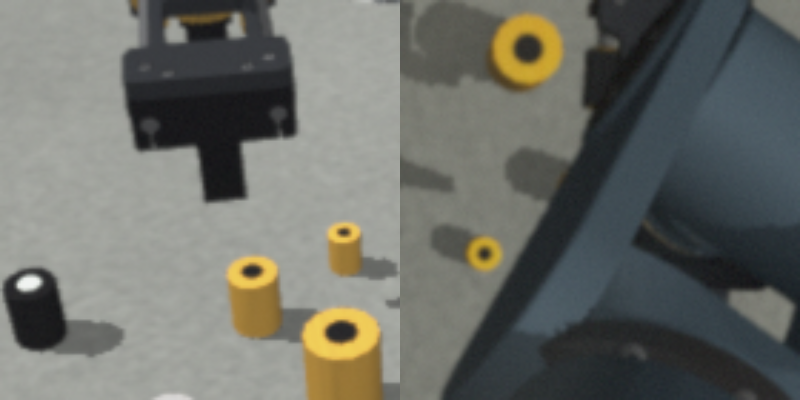

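The gripper hangs above and beside the middle bush, which is in the scene half at (253,297). The tool is still settling, so I go partway down, let it settle and correct.

step_arm(steps=[[0.021, 0.005, 0.09, 0, 0, 0, -0.3], [0.021, 0.005, 0.09, 0, 0, 0, -0.3], [0.021, 0.005, 0.09, 0, 0, 0, -0.3], [0.021, 0.005, 0.09, 0, 0, 0, -0.3]])

```text
time_s: 1.87
position: [0.4685, -0.2054, 0.0938]
tcp_rot: [[0.092, 0.996, 0.001], [0.996, -0.092, -0.001], [-0.001, 0.001, -1.0]]
force: [-0.3, 0.6, 0.6]
opening: 0.653
grasp_force: 0.0
```

```bash
python3 go.py 0.467 -0.203 0.034 -5
```

```text
shift [ 0.008 -0.006  0.199] turn [ 0.001  0.001 -0.007]
t 1.87 p [ 0.4685 -0.2054  0.0938] yaw -5.3 F [-0.3  0.6  0.6] open 0.653 gf 0.0
```

step_arm(steps=[[0.008, -0.005, 0.1, 0, 0, 0, -0.3], [0.008, -0.005, 0.199, 0, 0, 0, -0.3], [0.008, -0.005, 0.199, 0, 0, 0, -0.3], [0.008, -0.005, 0.199, 0, 0, 0, -0.3], [0.008, -0.005, 0.199, 0, 0, 0, 1], [0.008, -0.005, 0.199, 0, 0, 0, 1], [0.008, -0.005, 0.199, 0, 0, 0, 1], [0.008, -0.005, 0.199, 0, 0, 0, 1]])

```text
time_s: 2.53
position: [0.4679, -0.2025, 0.0346]
tcp_rot: [[0.091, 0.996, 0.002], [0.996, -0.091, -0.002], [-0.001, 0.002, -1.0]]
force: [0.2, 0.6, -0.2]
opening: 0.433
grasp_force: 0.0
```

step_arm(steps=[[0, 0, 0, 0, 0, 0, 1], [0, 0, 0, 0, 0, 0, 1], [0, 0, -0.2, 0, 0, 0, 1], [0, 0, -0.35, 0, 0, 0, 1], [0, 0, -0.35, 0, 0, 0, 1], [0, 0, -0.35, 0, 0, 0, 1]])

```text
time_s: 3.03
position: [0.4699, -0.2037, 0.1424]
tcp_rot: [[0.091, 0.996, 0.008], [0.996, -0.091, -0.006], [-0.005, 0.008, -1.0]]
force: [0.1, 0.2, -1.2]
opening: 0.313
grasp_force: 30.0
```

```bash
python3 go.py 0.557 0.085 0.13 -5
python3 - <<'E'
from rig import *
import cv2
c=capture("scene");cv2.imwrite("pics/lift.png",cv2.resize(c["image"][100:300,100:300,::-1],(600,600)))
E
```

```text
shift [0.985 0.201 0.038] turn [ 0.01   0.006 -0.005]
t 3.03 p [ 0.4699 -0.2037  0.1424] yaw -5.23 F [ 0.1  0.2 -1.2] open 0.313 gf 30.0
```

View pics/lift.png

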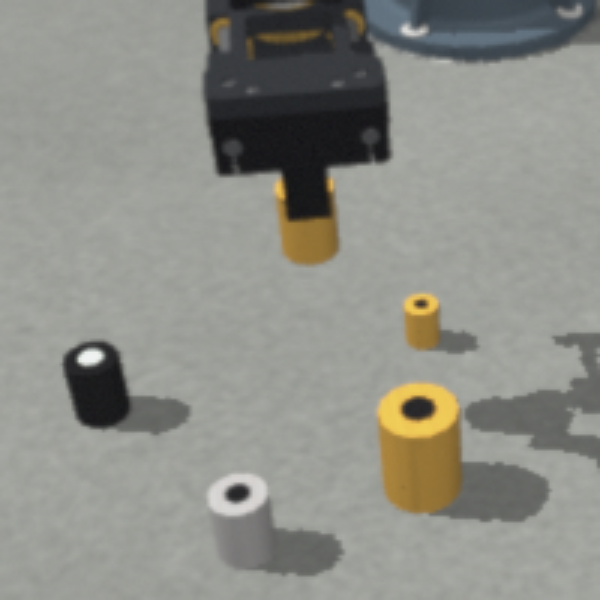

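The middle bush is held, centred and upright between the fingers at (308,220). The look-alikes are untouched. Carrying it to the seat.

step_arm(steps=[[0.5, 0.1, 0.0, 0, 0, 0, 1], [0.5, 0.1, 0.0, 0, 0, 0, 1], [0.5, 0.1, 0.0, 0, 0, 0, 1], [0.5, 0.1, 0.0, 0, 0, 0, 1], [0.985, 0.201, 0.03, 0, 0, 0, 1], [0.985, 0.201, 0.03, 0, 0, 0, 1], [0.985, 0.201, 0.03, 0, 0, 0, 1], [0.985, 0.201, 0.03, 0, 0, 0, 1]])

```text
time_s: 3.75
position: [0.5532, 0.0908, 0.1269]
tcp_rot: [[0.089, 0.996, -0.003], [0.996, -0.089, 0.001], [0.001, -0.004, -1.0]]
force: [0.5, -0.1, -2.7]
opening: 0.315
grasp_force: 30.0
```

step_arm(steps=[[0, 0, 0.05, 0, 0, 0, 1], [0, 0, 0.05, 0, 0, 0, 1], [0, 0, 0.05, 0, 0, 0, 1]])

```text
time_s: 4.0
position: [0.5517, 0.0871, 0.1119]
tcp_rot: [[0.091, 0.996, -0.006], [0.996, -0.091, -0.0], [-0.001, -0.006, -1.0]]
force: [-0.4, 0.0, -1.6]
opening: 0.317
grasp_force: 30.0
```

```bash
python3 go.py 0.557 0.085 0.048 -5
python3 - <<'E'
from rig import *
import cv2,numpy as np
o=[]
for n,x,y in(("scene",300,100),("top",80,110)):
    c=capture(n);o.append(cv2.resize(c["image"][y:y+200,x:x+200,::-1],(400,400)))
cv2.imwrite("pics/over.png",np.hstack(o))
E
```

```text
shift [-0.005  0.019  0.213] turn [-0.008  0.001 -0.004]
t 4.0 p [0.5517 0.0871 0.1119] yaw -5.19 F [-0.4  0.  -1.6] open 0.317 gf 30.0
```

View pics/over.png

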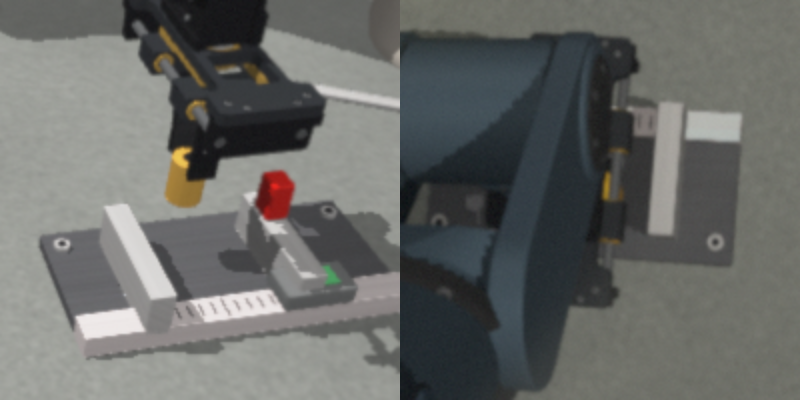

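The bush hangs between the open jaws, clear of both. Lowering it.

step_arm(steps=[[-0.005, 0.018, 0.1, 0, 0, 0, 1], [-0.005, 0.018, 0.16, 0, 0, 0, 1], [-0.005, 0.018, 0.18, 0, 0, 0, 1], [-0.005, 0.018, 0.195, 0, 0, 0, 1], [-0.005, 0.018, 0.204, 0, 0, 0, 1], [-0.005, 0.018, 0.204, 0, 0, 0, 1]])

```text
time_s: 4.6
position: [0.5597, 0.0844, 0.0534]
tcp_rot: [[0.092, 0.996, 0.0], [0.996, -0.092, -0.0], [0.0, 0.0, -1.0]]
force: [-0.0, -0.7, -1.8]
opening: 0.316
grasp_force: 30.0
```

```bash
python3 go.py 0.557 0.085 0.048 -5
```

```text
shift [ 0.001 -0.009  0.018] turn [ 0.001 -0.    -0.006]
t 4.6 p [0.5597 0.0844 0.0534] yaw -5.29 F [-0.  -0.7 -1.8] open 0.316 gf 30.0
```

step_arm(steps=[[0, -0.006, 0.006, 0, 0, 0, 1], [0, -0.006, 0.012, 0, 0, 0, 1], [0, -0.006, 0.015, 0, 0, 0, 1], [0, -0.006, 0.015, 0, 0, 0, 1], [0, -0.006, 0.015, 0, 0, 0, 1]])

```text
time_s: 5.02
position: [0.5578, 0.085, 0.0488]
tcp_rot: [[0.091, 0.996, 0.0], [0.996, -0.091, -0.0], [0.0, 0.0, -1.0]]
force: [0.3, 0.3, -2.4]
opening: 0.313
grasp_force: 30.0
```

```bash
python3 go.py 0.557 0.085 0.048 -5
```

```text
shift [-0.    -0.003  0.003] turn [ 0.001 -0.    -0.005]
t 5.02 p [0.5578 0.085  0.0488] yaw -5.24 F [ 0.3  0.3 -2.4] open 0.313 gf 30.0
```

step_arm(steps=[[0, 0, 0.002, 0, 0, 0, 1], [0, 0, 0.003, 0, 0, 0, 1], [0, 0, 0.004, 0, 0, 0, 1], [0, 0, 0.004, 0, 0, 0, 1]])

```text
time_s: 5.35
position: [0.5579, 0.085, 0.048]
tcp_rot: [[0.091, 0.996, 0.001], [0.996, -0.091, -0.0], [0.0, 0.001, -1.0]]
force: [-0.5, -0.7, 4.1]
opening: 0.312
grasp_force: 30.0
```

The force turned to +4 N, so the bush is on the floor. Releasing it and lifting clear.

step_arm(steps=[[0, 0, 0, 0, 0, 0, 0.2], [0, 0, 0, 0, 0, 0, 0], [0, 0, 0, 0, 0, 0, -0.3], [0, 0, 0, 0, 0, 0, -0.3], [0, 0, 0, 0, 0, 0, -0.3], [0, 0, 0, 0, 0, 0, -0.3]])

```text
time_s: 5.85
position: [0.5577, 0.0849, 0.0472]
tcp_rot: [[0.091, 0.996, -0.0], [0.996, -0.091, 0.0], [-0.0, -0.0, -1.0]]
force: [0.2, -0.1, 1.3]
opening: 0.625
grasp_force: 0.0
```

step_arm(steps=[[0, 0, -0.06, 0, 0, 0, -0.3], [0, 0, -0.2, 0, 0, 0, -0.3], [0, 0, -0.33, 0, 0, 0, -0.3], [0, 0, -0.33, 0, 0, 0, 0], [0.43, 0, -0.33, 0, 0, 0, 1], [0.43, 0, -0.33, 0, 0, 0, 1], [0.43, 0, -0.33, 0, 0, 0, 1], [0.43, 0, -0.33, 0, 0, 0, 1]])

```text
time_s: 6.52
position: [0.57, 0.2196, 0.1467]
tcp_rot: [[0.087, 0.996, 0.003], [0.996, -0.087, 0.004], [0.004, 0.003, -1.0]]
force: [1.2, -0.5, -0.1]
opening: 0.357
grasp_force: 0.0
```

```bash
python3 go.py 0.5675 0.2 0.09 -5
python3 - <<'E'
from rig import *
import cv2,numpy as np,pickle
o=[]
for n,x,y in(("scene",310,130),("top",80,130)):
    c=capture(n);pickle.dump(c,open(n+"1.pkl","wb"));o.append(cv2.resize(c["image"][y:y+160,x:x+200,::-1],(400,320)))
cv2.imwrite("pics/placed.png",np.hstack(o))
E
```

```text
shift [-0.067 -0.003  0.189] turn [ 0.003 -0.005  0.   ]
t 6.52 p [0.57   0.2196 0.1467] yaw -5.0 F [ 1.2 -0.5 -0.1] open 0.357 gf 0.0
```

View pics/placed.png

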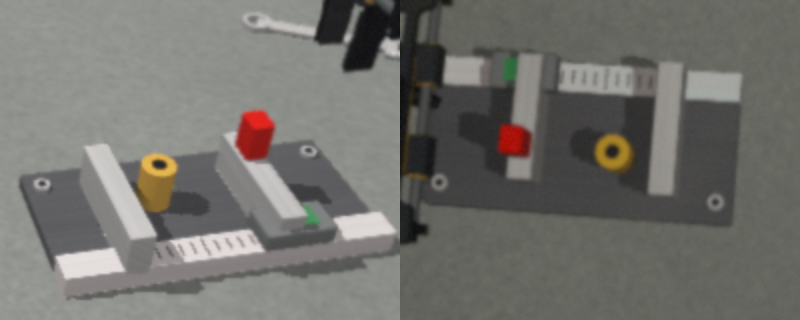

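The bush stands upright between the jaws, at (157,182) in the scene half and (613,152) in the top half, with the gripper clear behind the red grip. Next: go down behind the grip and push.

step_arm(steps=[[-0.04, -0.005, 0.0, 0, 0, 0, 1], [-0.04, -0.005, 0.1, 0, 0, 0, 1], [-0.04, -0.005, 0.18, 0, 0, 0, 1], [-0.04, -0.005, 0.18, 0, 0, 0, 1], [-0.04, -0.005, 0.18, 0, 0, 0, 1], [-0.04, -0.005, 0.18, 0, 0, 0, 1]])

```text
time_s: 7.12
position: [0.5676, 0.2001, 0.0932]
tcp_rot: [[0.093, 0.996, 0.001], [0.996, -0.093, -0.0], [-0.0, 0.001, -1.0]]
force: [0.4, 0.7, 0.8]
opening: 0.006
grasp_force: 0.0
```

```bash
python3 go.py 0.5602 0.125 0.0915 -5
```

```text
shift [-0.251 -0.001  0.006] turn [ 0.001  0.    -0.008]
t 7.12 p [0.5676 0.2001 0.0932] yaw -5.36 F [0.4 0.7 0.8] open 0.006 gf 0.0
```

step_arm(steps=[[-0.016, 0, 0.006, 0, 0, 0, 1], [-0.032, 0, 0.006, 0, 0, 0, 1], [-0.048, 0, 0.006, 0, 0, 0, 1], [-0.064, 0, 0.006, 0, 0, 0, 1], [-0.08, 0, 0.006, 0, 0, 0, 1], [-0.096, 0, 0.006, 0, 0, 0, 1], [-0.112, 0, 0.006, 0, 0, 0, 1], [-0.128, 0, 0.006, 0, 0, 0, 1]])

```text
time_s: 7.78
position: [0.5637, 0.1631, 0.0908]
tcp_rot: [[0.091, 0.996, 0.001], [0.996, -0.091, 0.0], [0.0, 0.001, -1.0]]
force: [0.7, 2.2, 2.3]
opening: 0.003
grasp_force: 0.9
```

```bash
python3 go.py 0.5602 0.125 0.0915 -5
```

```text
shift [-0.127 -0.    -0.002] turn [ 0.001 -0.    -0.005]
t 7.78 p [0.5637 0.1631 0.0908] yaw -5.25 F [0.7 2.2 2.3] open 0.003 gf 0.9
```

step_arm(steps=[[-0.014, 0, 0, 0, 0, 0, 1], [-0.028, 0, 0, 0, 0, 0, 1], [-0.042, 0, 0, 0, 0, 0, 1], [-0.056, 0, 0, 0, 0, 0, 1], [-0.07, 0, 0, 0, 0, 0, 1], [-0.084, 0, 0, 0, 0, 0, 1], [-0.098, 0, 0, 0, 0, 0, 1], [-0.11, 0, 0, 0, 0, 0, 1]])

```text
time_s: 8.45
position: [0.5604, 0.1301, 0.0905]
tcp_rot: [[0.092, 0.996, 0.0], [0.996, -0.092, 0.0], [0.0, 0.0, -1.0]]
force: [1.2, 2.7, 1.1]
opening: 0.005
grasp_force: 1.8
```

Now slow 2 mm rows towards contact.

step_arm(steps=[[-0.007, 0, 0, 0, 0, 0, 1], [-0.014, 0, 0, 0, 0, 0, 1], [-0.02, 0, 0, 0, 0, 0, 1], [-0.026, 0, 0, 0, 0, 0, 1], [-0.032, 0, 0, 0, 0, 0, 1], [-0.038, 0, 0, 0, 0, 0, 1]])

```text
time_s: 8.95
position: [0.5594, 0.1191, 0.0905]
tcp_rot: [[0.091, 0.996, 0.0], [0.996, -0.091, 0.0], [0.0, 0.0, -1.0]]
force: [1.1, 2.4, 1.2]
opening: 0.005
grasp_force: 1.5
```

step_arm(steps=[[-0.004, 0, 0, 0, 0, 0, 1], [-0.008, 0, 0, 0, 0, 0, 1], [-0.012, 0, 0, 0, 0, 0, 1], [-0.016, 0, 0, 0, 0, 0, 1]])

```text
time_s: 9.28
position: [0.559, 0.1143, 0.0906]
tcp_rot: [[0.091, 0.996, 0.0], [0.996, -0.091, 0.0], [0.0, 0.0, -1.0]]
force: [1.6, 2.3, -0.9]
opening: 0.001
grasp_force: 1.5
```

step_arm(steps=[[-0.003, 0, 0, 0, 0, 0, 1], [-0.006, 0, 0, 0, 0, 0, 1], [-0.009, 0, 0, 0, 0, 0, 1]])

```text
time_s: 9.53
position: [0.5588, 0.1119, 0.0906]
tcp_rot: [[0.092, 0.996, 0.0], [0.996, -0.092, 0.001], [0.001, 0.0, -1.0]]
force: [2.3, 5.8, 0.9]
opening: 0.006
grasp_force: 2.9
```

step_arm(steps=[[-0.002, 0, 0, 0, 0, 0, 1], [-0.002, 0, 0, 0, 0, 0, 1]])

```text
time_s: 9.7
position: [0.5588, 0.1119, 0.0906]
tcp_rot: [[0.092, 0.996, 0.001], [0.996, -0.092, 0.002], [0.002, 0.0, -1.0]]
force: [2.3, 5.5, -0.3]
opening: 0.007
grasp_force: 2.9
```

step_arm(steps=[[-0.002, 0, 0, 0, 0, 0, 1], [-0.004, 0, 0, 0, 0, 0, 1], [-0.004, 0, 0, 0, 0, 0, 1]])

```text
time_s: 9.95
position: [0.5587, 0.1116, 0.0906]
tcp_rot: [[0.093, 0.996, 0.001], [0.996, -0.093, 0.003], [0.003, 0.001, -1.0]]
force: [2.5, 9.2, -0.1]
opening: 0.005
grasp_force: 4.3
```

Run:
```python
from rig import *
import cv2,numpy as np
print(read_state()["force"])
o=[]
for n,x,y in(("scene",310,130),("top",80,130)):
    c=capture(n);o.append(cv2.resize(c["image"][y:y+160,x:x+200,::-1],(400,320)))
cv2.imwrite("pics/press.png",np.hstack(o))
```

```text
[ 2.53395172  9.1660768  -0.1150927 ]
```

View pics/press.png

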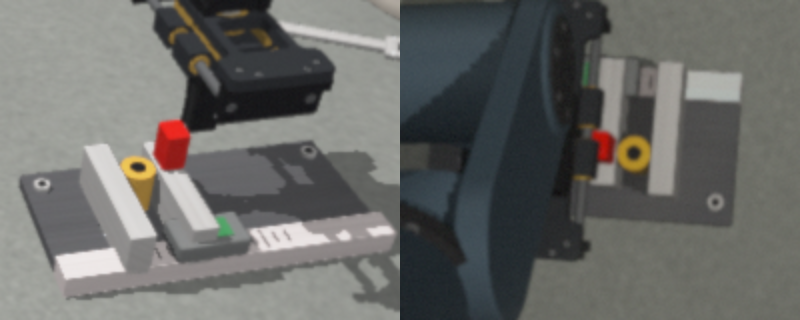

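The bush is upright and held between both jaws, at (138,175) in scene and (633,152) in top. A little more press, then back off.

step_arm(steps=[[-0.003, 0, 0, 0, 0, 0, 1], [-0.005, 0, 0, 0, 0, 0, 1], [-0.005, 0, 0, 0, 0, 0, 1]])

```text
time_s: 10.3
position: [0.5587, 0.1113, 0.0907]
tcp_rot: [[0.094, 0.996, 0.001], [0.996, -0.094, 0.005], [0.005, 0.001, -1.0]]
force: [2.7, 10.9, -0.5]
opening: 0.004
grasp_force: 6.1
```

step_arm(steps=[[0.02, 0, 0, 0, 0, 0, 1], [0.06, 0, 0, 0, 0, 0, 1], [0.1, 0, 0, 0, 0, 0, 1], [0.2, 0, -0.1, 0, 0, 0, 1], [0.3, 0, -0.3, 0, 0, 0, 1], [0.3, 0, -0.3, 0, 0, 0, 1], [0.4, 0, -0.3, 0, 0, 0, 1], [0.4, 0, -0.3, 0, 0, 0, 1]])

```text
time_s: 10.97
position: [0.5703, 0.2327, 0.1829]
tcp_rot: [[0.088, 0.996, 0.005], [0.996, -0.088, 0.003], [0.003, 0.005, -1.0]]
force: [0.7, -0.2, -0.3]
opening: 0.005
grasp_force: 0.0
```

step_arm(steps=[[0.1, 0, 0, 0, 0, 0, 1], [0.1, 0, 0, 0, 0, 0, 1], [0.1, 0, 0, 0, 0, 0, 1], [0.1, 0, 0, 0, 0, 0, 1]])

```text
time_s: 11.3
position: [0.571, 0.2575, 0.1797]
tcp_rot: [[0.091, 0.996, -0.002], [0.996, -0.091, -0.001], [-0.002, -0.002, -1.0]]
force: [-0.3, 0.1, 0.9]
opening: 0.011
grasp_force: 0.0
```

Run:
```python
from rig import *
import cv2,numpy as np
s=read_state();print(s["time_s"],s["position"],s["force"])
o=[]
for n,x,y in(("scene",310,130),("top",120,130)):
    c=capture(n);o.append(cv2.resize(c["image"][y:y+160,x:x+160,::-1],(400,400)))
cv2.imwrite("pics/final.png",np.hstack(o))
```

```text
11.3 [0.57101156 0.25746535 0.17970452] [-0.26342029  0.10494706  0.93769098]
```

View pics/final.png

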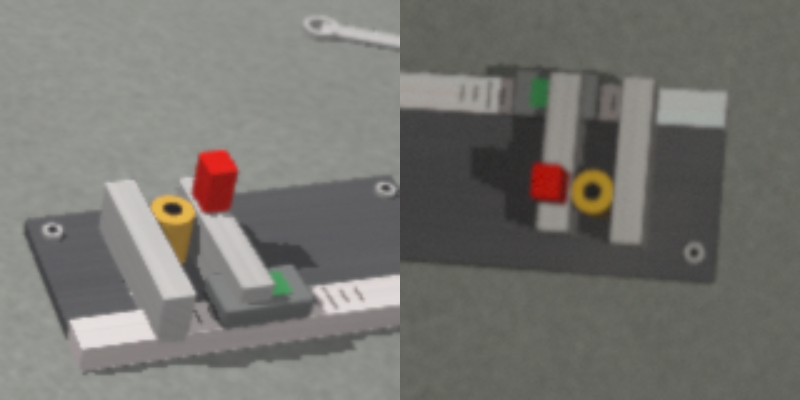

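The bush is upright and snug at (592,190) in the top half: its rim meets both jaw faces, for a gap of about 30 mm. The gripper is out of view and touching nothing.

```bash
python3 -c "
from rig import *
print(hand_in())"
```

```text
the job is handed in; nothing more can be done
None
```

I handed in the job at about 11 s of the allowed 42 s. The middle-sized brass bush stands upright and snug between both jaws, after a last push of about 11 N on the grip, and the robot is clear of everything.

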